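# Set and start the bake timer

## Task

Set the countertop bake timer: it stands loose on the bench and its stiff knob would drag it round, so keep it pressed down onto the bench while you turn the knob clockwise until its pointer line stands at the thick raised mark on the case, without the timer twisting or sliding out of place. Then let go of the knob, press the round start button fully in and let it come back up. Push down gently, never with more than 25 N (about 2.5 kg), and leave everything else on the bench alone.

Things in the scene. Friction and masses are not known exactly. Their poses are not given: they have to be found in the camera images.
- timer: Loose bake timer: flat aluminium box case, 120 (its x) x 110 mm (its y), top 50 mm above the bench, on four rubber feet 59 mm from its middle; 0.4 to 0.6 kg. Origin under its centre at bench height, z up. On top: a black knob and, on the -x side (nearer the robot), a small round grey start button; the thick raised mark is on the +x side.
- dial (a joint): Knob angle in rad, 0 to 2.4, growing clockwise seen from above. The white pointer line on bar and skirt points along the timer's +y at 0 and its +x, at the thick mark, at 1.571; starts at 0.25 to 0.8. Stiff (0.28 N m dry friction), stays where it is left; does not sink when pressed. The timer's weight alone never holds it still; about 7 N of extra push just does at worst, 10 to 15 N does well.
- dial_axis (a point): Fixed to the timer: where the knob's axis meets the case top, 10 mm to +x of its centre, 50 mm above the bench. Knob: round skirt 72 mm across, 6 thick, with an upright bar across it, 16 thick, 56 long along the pointer line, 29 high; they turn as one. Its height on the shaft differs and is not measured: the skirt's top, where fingers astride the bar can press, lies 7 to 15 mm above this point.
- mark (a point): Fixed to the timer: middle of the thick raised mark (11 x 6 x 4 mm black rib) on the case top, 43.5 mm from the knob's axis along the timer's +x, next to the skirt. The other marks around the skirt are thin and flat.
- start (a joint): Start button travel in m: 0 up, 0.005 fully pressed. Sprung: about 2 N to begin, 5 N fully in; it comes back up when let go.
- start_top (a point): Centre of the start button's flat top, 22 mm across, 70 mm above the bench when up, on the timer's -x side, 43 mm from the timer's centre. It moves straight down with the button.
- table: The steel bench; its top is at z = 0. How well the timer's rubber feet grip it is not known exactly and differs from time to time.
- scale: Bystander: low electronic portion scale, 150 x 120 x 46 mm, white case with a square metal platform; origin under its centre.
- cutter: Bystander: round metal biscuit cutter (open ring), outer diameter 60, height 22 mm, lying in front of the timer; origin under its centre.
- pan: Bystander: aluminium sheet pan, 200 (x) x 300 (y) x 25 mm, with biscuits; origin under its centre.
- bowl: Bystander: steel bowl, rim diameter 190, height 85 mm; origin under its centre.
- spatula: Bystander: spatula about 260 mm long lying along its own x; origin under its middle.
- pin: Bystander: wooden rolling pin, 48 mm thick, 360 mm long along its own x; origin under its middle.
- shaker: Bystander: steel salt shaker, diameter 44, height 88 mm; origin under its centre.
- jar: Bystander: glass jar with a metal lid, diameter 70, height 110 mm; origin under its centre.

How it is judged:
On the way, in this order (a step that is already met when the one before it is completed fails the run):
1. the knob's pointer stands at the thick mark (within 0.1 rad) and the knob has been let go (value of joint dial between 1.4708 and 1.6708 rad and contact force between the fingers and timer below 0.2 N), for 0.2 s.
2. the start button is pressed in (more than 4 of its 5 mm) with the knob still at the mark (value of joint dial between 1.4708 and 1.6708 rad and value of joint start above 0.004 m), for 0.1 s.
At the end, for the whole second after the job is handed in: The knob's pointer stands at the thick mark within 0.1 rad, the start button is back up (within 1 mm), and the timer stands upright (within 0.05 rad) and still on the bench, its middle and its mark each within 15 mm of where they were at the start; the other things are within 20 mm of their places (value of joint dial between 1.4708 and 1.6708 rad and value of joint start below 0.001 m and angle between timer's own z axis and vertical below 0.05 rad and linear speed of timer below 0.01 m/s and distance of each of mark, timer from where it was at the start of the episode below 0.015 m); the robot touches nothing.
It fails at once if the timer twisted or slid: its mark or its middle more than 15 mm from where it was (distance of any of mark, timer from where it was at the start of the episode above 0.015 m).
It fails at once if the timer was pressed onto the bench with more than 30 N (its weight of about 5 N and a push of 25 N) (contact force between timer and table above 30 N).
It fails at once if another thing on the bench was moved by more than 20 mm (distance of any of scale, cutter, pan, bowl, spatula, pin, shaker, jar from where it was at the start of the episode above 0.02 m).
It also fails if it takes over 58 s, if anything falls off the work surface, if the arm or the gripper's body presses on something with over 40 N, if the wrist force passes 120 N, or if a joint passes its speed limit or range.

## Robot

A 6-joint arm with a two-finger parallel gripper is mounted at the origin on the work surface. World frame = base frame: x ahead of the robot, y to its left, z up, the work surface at z = 0. Lengths are in m, angles in rad, forces in N, time in s.
With the tool pointing down it reaches from about 0.275 to 0.875 m from the base axis. Payload 12.5 kg.
Tool frame: the origin (TCP) lies at the very end of the fingers, on their centre line; the grasp point (between the pads) lies 19 mm behind it; z points along the fingers, y is the line along which they close (so a half turn about z gives the same grasp; the last joint's range is limited). The gripper opens to 85 mm and grips with 20 to 120 N. Pads are 22 mm wide; open, the fingers measure 114 mm over their backs; the gripper's body (76 mm by 85 mm) begins 54 mm behind the grasp point. The pads swing forward as they close: fully open they stand 13 mm farther back than shut.
Start: joints at [-1.284, 0.351, 1.652, -0, 1.139, -0.085], TCP at [0.2, -0.512, 0.231] pointing down, gripper open.
Joint ranges: [-2.75, 2.75], [-0.79, 2.1], [0.01, 2.65], [-1.57, 4.71], [0.07, 3.14], [-2.87, 2.87]. Speed limits (rad/s): [2.22, 2.22, 2.79, 3.14, 3.14, 3.14].

## Interface

Orientations are given as a 3x3 rotation matrix whose columns are the frame's x, y, z axes.
In Python, from bench import manip gives the robot as it stands. Calls block until the motion is done:
- manip.move_ptp(position, orientation): joint-space move of the TCP to a pose.
- manip.move_l(position, attitude=None, max_speed=0.15): straight line of the TCP; attitude=None keeps the orientation; max_speed is the mean speed in m/s.
- manip.move_j(angles): joint-space move.
- manip.set_gripper(opening, effort=None): opening from 0.0 (shut) to 1.0 (fully open); effort is the grip in N (None keeps the last); returns when the fingers have stopped.
- manip.dwell(seconds).
- manip.inverse_kinematics(position, orientation): joint angles nearest the present ones, or None.
- manip.grab_frame(name): name is "scene" or "side" or "wrist"; returns (picture, depth): 420x560x3 uint8, red, green, blue; 420x560 float32, m along the optical axis (not along the pixel's ray), 0 where there is no reading.
- manip.get_calibration(name): a dict with "camera_matrix" (3x3 intrinsics, pixels), "R" (3x3) and "t" (3): a world point X has camera coordinates R X + t. Camera axes: x right, y down, z forward; pixel columns grow to the right and rows downward; lengths in m; the calibration is good to about 2 mm. A picture is of the moment at which its call begins: read the wrist's pose just before it. get_calibration takes no time and is no camera call; for the wrist camera it gives the pose at the moment of the call.
A pose or a line that the arm cannot do raises manip.Unreachable and nothing moves.
- manip.sign_off(): hands the job in; it is judged then, once.
Trained networks look in the newest picture that a camera, given by its name, has taken for a name from the list of things; names that differ only in an ending like _2 or _b are one class to them, and where a whole thing is asked for, a point or a joint stands for the part that bears it (a point fixed in the world has none). Each returns a list of dicts, best first, with "confidence" (0 to 1); they miss things now and then, are a little off and sometimes report something else, mostly with a low value. They report only what shows in the picture. A call takes as long as a camera call.
- manip.look_for(camera, name): "at" ([x, y, z] in m, in world coordinates, good to about 4 mm: the middle of the surface that is visible of it).
Readings, each from a call of its own:
- manip.current_time(): time.
- manip.current_qpos(): joint angles.
- manip.current_joint_vel(): joint speeds.
- manip.current_joint_torque(): joint torques, N m.
- manip.current_ee_pos(): TCP position.
- manip.current_tcp_rot(): TCP orientation.
- manip.current_force(): force on the tool from outside, world axes, zero at the start.
- manip.current_ft_torque(): the same for the moment, N m.
- manip.current_grip_width(): opening from 0.0 (shut) to 1.0 (fully open).
- manip.current_grip_force(): force on a finger pad.
Only numpy, scipy, OpenCV 4.12 (cv2) and the standard library are available. Lean on these libraries where they do the work, as an engineer would, in place of code of your own. Each camera call takes 0.05 s, during which the arm holds its last target. There are 200 camera calls.

## Working session

There is one attempt and no reset: what is moved stays moved. The work goes in short steps, each a Python script; the robot and the scene stay as the last script left them, time stands still between calls to the robot, and variables do not carry over. Pictures are saved under pics/ and viewed, at most 10 in all, crops included, and the job is handed in when it is done.

```bash
ls; mkdir -p pics
python3 - <<'E'
from bench import manip as m
import cv2
for c in("scene","side","wrist"):
    p,d=m.grab_frame(c); cv2.imwrite(f"pics/{c}0.png",p[:,:,::-1])
    for n in("timer","dial","mark","start_top","dial_axis","start"):
        r=m.look_for(c,n); print(c,n,[([round(float(v),3) for v in x["at"]],round(x["confidence"],2)) for x in r[:2]])
print(m.current_time())
E
```

```text
pics
scene timer [([0.535, -0.169, 0.05], 0.94)]
scene dial [([0.534, -0.148, 0.066], 0.97), ([0.526, -0.195, 0.004], 0.54)]
scene mark [([0.535, -0.172, 0.05], 0.94)]
scene start_top [([0.478, -0.159, 0.071], 0.44)]
scene dial_axis [([0.532, -0.169, 0.046], 0.85)]
scene start []
side timer [([0.502, -0.116, 0.052], 0.71), ([0.522, -0.127, 0.067], 0.68)]
side dial [([0.521, -0.13, 0.067], 0.63)]
side mark [([0.501, -0.114, 0.049], 0.65)]
side start_top [([0.476, -0.153, 0.068], 0.59)]
side dial_axis [([0.498, -0.116, 0.049], 0.9)]
side start [([0.473, -0.154, 0.068], 0.43)]
wrist timer []
wrist dial []
wrist mark []
wrist start_top []
wrist dial_axis []
wrist start []
1.05
```

View pics/scene0.png

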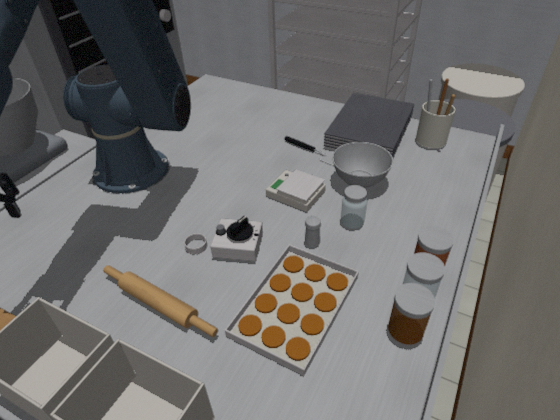

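Run:
```python
from bench import manip as m
import cv2,numpy as np
np.set_printoptions(precision=3,suppress=True)
R=m.current_tcp_rot(); print(R); c=m.get_calibration("wrist"); C=-c["R"].T@c["t"]; print("cam in tool",R.T@(C-m.current_ee_pos()), c["R"]@R, c["camera_matrix"])
a=np.array([[1,0,0],[0,-1,0],[0,0,-1.]])
print(m.inverse_kinematics([.46,-.145,.27],a))
```

```text
[[ 0.932  0.363 -0.   ]
 [ 0.363 -0.932  0.   ]
 [ 0.    -0.    -1.   ]]
cam in tool [ 0.085  0.    -0.142] [[-0.001  1.     0.   ]
 [-0.945 -0.001 -0.328]
 [-0.328 -0.     0.945]] [[296.756   0.    272.899]
 [  0.    296.756 207.138]
 [  0.      0.      1.   ]]
[-0.402  0.186  1.772 -0.     1.184  1.169]
```

The scene picture shows the timer at about (237,238): button on its robot side at (221,230), knob at (239,231). The cutter is at (196,243) and the shaker at (313,232). I'll move the wrist camera over the timer now.

Run:
```python
from bench import manip as m
import cv2,numpy as np
np.set_printoptions(precision=4,suppress=True)
a=np.array([[1,0,0],[0,-1,0],[0,0,-1.]])
m.move_ptp([.525,-.145,.215],a)
m.dwell(.3)
c=m.get_calibration("wrist"); p,d=m.grab_frame("wrist")
np.savez("w1.npz",p=p,d=d,K=c["camera_matrix"],R=c["R"],t=c["t"])
cv2.imwrite("pics/w1.png",p[:,:,::-1])
for n in("timer","dial","mark","start_top"):
    r=m.look_for("wrist",n); print(n,[(np.array(x["at"]),round(x["confidence"],2)) for x in r[:2]])
K=c["camera_matrix"]
v,u=np.mgrid[:420,:560]; P=np.stack([(u-K[0,2])/K[0,0]*d,(v-K[1,2])/K[1,1]*d,d],-1); W=(P-c["t"])@c["R"]; 
print(m.current_time(),m.current_qpos(),m.current_force())
near=(np.hypot(W[...,0]-.53,W[...,1]+.145)<.12)&(d>0)
g,_=np.histogram(W[...,2][near],bins=np.arange(0,.12,.002)); print(dict(zip(np.arange(0,.118,.002).round(3).tolist(),g.tolist())))
for lo,hi in((.044,.053),(.054,.0665),(.067,.074),(.076,.1)):
    s=near&(W[...,2]>lo)&(W[...,2]<hi); q=W[s]; print(lo,len(q))
    if len(q)>20: print(np.median(q[:,2]),cv2.minAreaRect(q[:,:2].astype(np.float32)*1000))
```

```text
timer [(array([ 0.5317, -0.1473,  0.0496]), 0.7), (array([0.5618, 0.0975, 0.0495]), 0.44)]
dial [(array([ 0.5342, -0.1414,  0.064 ]), 0.93)]
mark [(array([ 0.5333, -0.143 ,  0.0482]), 0.93)]
start_top [(array([ 0.4821, -0.1625,  0.072 ]), 0.65)]
3.3833 [-0.3551  0.3588  1.6835  0.      1.0994  1.2158] [0.3103 0.0433 0.3162]
{0.0: 5194, 0.002: 41, 0.004: 38, 0.006: 34, 0.008: 47, 0.01: 52, 0.012: 50, 0.014: 48, 0.016: 48, 0.018: 51, 0.02: 106, 0.022: 51, 0.024: 38, 0.026: 17, 0.028: 13, 0.03: 19, 0.032: 13, 0.034: 17, 0.036: 11, 0.038: 20, 0.04: 11, 0.042: 22, 0.044: 62, 0.046: 367, 0.048: 4634, 0.05: 1378, 0.052: 144, 0.054: 38, 0.056: 18, 0.058: 21, 0.06: 143, 0.062: 1929, 0.064: 312, 0.066: 41, 0.068: 239, 0.07: 112, 0.072: 27, 0.074: 28, 0.076: 28, 0.078: 33, 0.08: 22, 0.082: 36, 0.084: 32, 0.086: 28, 0.088: 45, 0.09: 407, 0.092: 539, 0.094: 7, 0.096: 0, 0.098: 0, 0.1: 0, 0.102: 0, 0.104: 0, 0.106: 0, 0.108: 0, 0.11: 0, 0.112: 0, 0.114: 0, 0.116: 0}
0.044 6525
0.04942741712093032 ((517.6695556640625, -144.6664276123047), (119.30943298339844, 110.11320495605469), 18.782398223876953)
0.054 2472
0.0631361926698556 ((523.2779541015625, -144.96163940429688), (79.82331848144531, 75.10281372070312), 64.00341033935547)
0.067 401
0.06959482602690975 ((510.46697998046875, -154.56689453125), (85.4655990600586, 43.40852737426758), 26.209192276000977)
0.076 1177
0.09191288256921262 ((526.9453735351562, -141.8477020263672), (55.91593933105469, 16.222625732421875), 78.82827758789062)
```

View pics/w1.png

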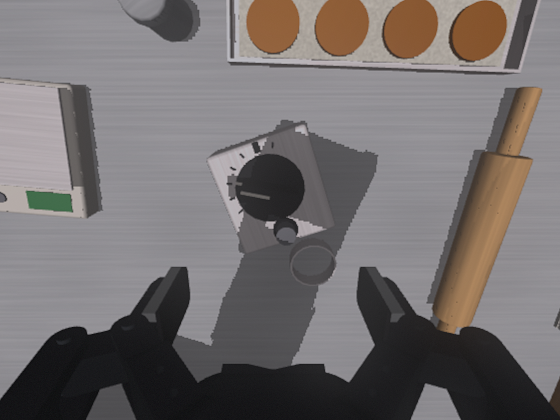

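The wrist picture shows the knob at (270,188) with its pointer toward (240,190), the thick mark at (256,147), the button at (286,231) and the cutter at (313,264). The depth fits match the sizes given: timer centre (517.7,-144.7) mm, yaw 18.8°, bar axis at 78.8° (dial about 0.52), skirt top at 63 mm and bar top at 92 mm. Next I'll approach, grip and press.

```bash
cat > h.py <<'E'
from bench import manip as m
import numpy as np
np.set_printoptions(precision=4,suppress=True)
AX=np.array([.5270,-.1416]); YAW=np.radians(18.8)
def att(y): c,s=np.cos(y),np.sin(y); return np.array([[c,s,0],[s,-c,0],[0,0,-1.]])
def st(tag=""):
    print(tag,round(m.current_time(),2),m.current_ee_pos(),m.current_force(),"Mz",round(float(m.current_ft_torque()[2]),3),"w",round(float(m.current_grip_width()),3),"g",round(float(m.current_grip_force()),1))
def press(F,step=.0004,zmin=.055,n=40):
    for _ in range(n):
        f=m.current_force()[2]
        if f>=F: break
        p=np.array(tgt); p[2]-=step if f>2 else min(.0008,2*step)
        if p[2]<zmin: break
        tgt[:]=p; m.move_l(p,max_speed=.02); m.dwell(.05)
tgt=np.zeros(3)
E
python3 - <<'E'
from h import *
y=np.radians(78.8)
m.set_gripper(.5,40)
m.move_ptp([*AX,.12],att(y)); st("above")
m.move_l([*AX,.068],max_speed=.08); m.dwell(.2); st("down")
m.set_gripper(0,40); m.dwell(.2); st("closed")
tgt[:]=[*AX,.068]
for F in(3,8,12): press(F); st(f"p{F} {tgt}")
E
```

```text
above 5.12 [ 0.5272 -0.1417  0.1202] [-0.2221 -0.2651  0.206 ] Mz 0.035 w 0.498 g 0.0
down 6.12 [ 0.5272 -0.1417  0.0685] [0.4556 0.4552 0.5327] Mz -0.024 w 0.5 g 0.0
closed 6.67 [ 0.5272 -0.1417  0.0683] [-0.9917  0.715   6.0156] Mz -0.024 w 0.18 g 42.3
p3 [ 0.527  -0.1416  0.068 ] 6.67 [ 0.5272 -0.1417  0.0683] [-0.9917  0.715   6.0156] Mz -0.024 w 0.18 g 42.3
p8 [ 0.527  -0.1416  0.0676] 6.97 [ 0.5272 -0.1417  0.0682] [-3.6064  1.6515 10.6663] Mz 0.012 w 0.182 g 43.1
p12 [ 0.527  -0.1416  0.0672] 7.27 [ 0.5272 -0.1417  0.0682] [-3.4376  1.5695 14.1227] Mz -0.017 w 0.175 g 43.8
```

Run:
```python
from h import *
tgt[:]=[*AX,.0672]
for a in np.linspace(78.8,18.3,15)[1:]:
    f=m.current_force()[2]
    if f>17: tgt[2]+=.0002
    elif f<12: tgt[2]-=.0002
    m.move_l(tgt,att(np.radians(a)),max_speed=.02); st(f"{a:.1f}")
    f=m.current_force()
    if f[2]>22 or np.hypot(*f[:2])>12: print("stop"); break
print(tgt)
```

```text
74.5 7.52 [ 0.5273 -0.1417  0.0682] [-4.297   0.9962 15.3002] Mz -0.018 w 0.184 g 43.7
70.2 7.77 [ 0.5273 -0.1417  0.0682] [-3.5039  1.6563 14.9376] Mz 0.018 w 0.18 g 43.7
65.8 8.02 [ 0.5273 -0.1417  0.0682] [-3.4807  1.6849 14.5058] Mz -0.093 w 0.18 g 43.7
61.5 8.27 [ 0.5273 -0.1417  0.0682] [-3.1698  1.2033 14.6016] Mz -0.004 w 0.18 g 43.7
57.2 8.52 [ 0.5273 -0.1417  0.0682] [-3.3015  1.4105 14.5139] Mz -0.045 w 0.177 g 43.7
52.9 8.77 [ 0.5274 -0.1417  0.0682] [-3.6474  1.0905 14.8767] Mz 0.008 w 0.178 g 43.7
48.5 9.02 [ 0.5274 -0.1417  0.0682] [-4.2995  0.7126 13.7411] Mz -0.021 w 0.18 g 43.7
44.2 9.27 [ 0.5274 -0.1417  0.0682] [-2.5756  1.4398 13.9916] Mz -0.044 w 0.176 g 43.6
39.9 9.52 [ 0.5274 -0.1418  0.0682] [-2.6996  0.9332 13.6992] Mz -0.009 w 0.18 g 43.6
35.6 9.77 [ 0.5274 -0.1418  0.0682] [-3.7568  0.5866 13.1964] Mz -0.052 w 0.178 g 43.6
31.3 10.02 [ 0.5274 -0.1418  0.0682] [-3.1065  0.9733 13.9566] Mz 0.012 w 0.178 g 43.6
26.9 10.27 [ 0.5275 -0.1418  0.0682] [-3.3314  0.6085 13.7681] Mz 0.012 w 0.18 g 43.6
22.6 10.52 [ 0.5274 -0.1418  0.0682] [-4.2537 -0.3724 13.8996] Mz 0.03 w 0.186 g 43.6
18.3 10.77 [ 0.5275 -0.1418  0.0682] [-2.1861  0.5209 13.8354] Mz 0.008 w 0.179 g 43.6
[ 0.527  -0.1416  0.0672]
```

Mz stays near zero, where turning the knob should need about 0.28 N m. I'll check whether the tool really turned.

Run:
```python
from h import *
import cv2
R=m.current_tcp_rot(); print("yaw",np.degrees(np.arctan2(R[1,0],R[0,0])),m.current_qpos(),m.current_joint_torque(),m.current_ft_torque())
p,d=m.grab_frame("scene"); cv2.imwrite("pics/s2.png",cv2.resize(p[190:290,160:320,::-1],None,fx=5,fy=5))
```

```text
yaw 18.286606325044442 [-0.3478  0.566   1.7849 -0.0003  0.7893  0.904 ] [  0.3002 -48.2972 -19.6461   0.1293  -0.8437   0.2684] [0.1101 0.5523 0.0075]
```

View pics/s2.png

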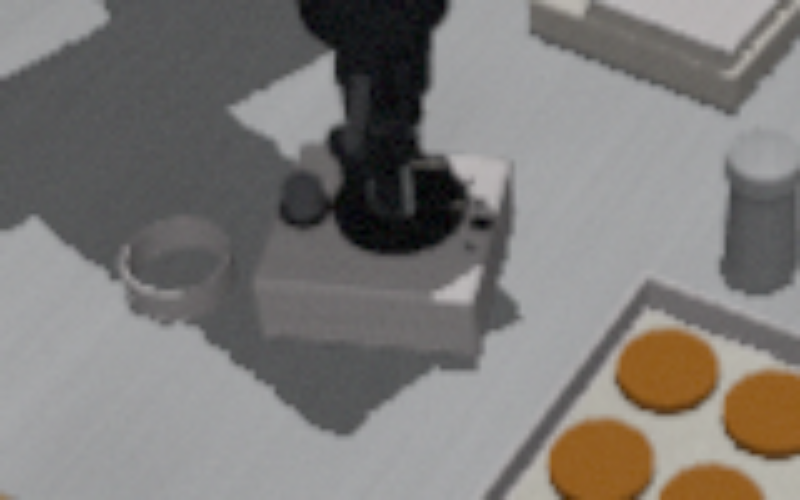

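The tool yaw is 18.3°, joint 6 carries 0.27 N m, and the timer at (385,250) in the crop stands where it was, so the knob was driven. I'll let go, rise and check from above.

Run:
```python
from h import *
import cv2
m.set_gripper(.5,40); m.dwell(.1); st("open")
m.move_l([*AX,.12],max_speed=.1)
m.move_ptp([.525,-.145,.215],att(0)); m.dwell(.3)
c=m.get_calibration("wrist"); p,d=m.grab_frame("wrist"); K=c["camera_matrix"]
cv2.imwrite("pics/w3.png",cv2.resize(p[100:280,180:360,::-1],None,fx=3,fy=3))
v,u=np.mgrid[:420,:560]; P=np.stack([(u-K[0,2])/K[0,0]*d,(v-K[1,2])/K[1,1]*d,d],-1); W=(P-c["t"])@c["R"]
near=(np.hypot(W[...,0]-.53,W[...,1]+.145)<.12)&(d>0)
for lo,hi in((.044,.053),(.076,.1)):
    s=near&(W[...,2]>lo)&(W[...,2]<hi); print(cv2.minAreaRect(W[s][:,:2].astype(np.float32)*1000))
s=near&(abs(W[...,2]-.07)<.002)&(np.hypot(W[...,0]-.477,W[...,1]+.1586)<.02); print("button",s.sum(),cv2.minEnclosingCircle(W[s][:,:2].astype(np.float32)*1000),np.median(W[s],0))
st()
```

```text
open 11.3 [ 0.5269 -0.1416  0.067 ] [-0.3972  0.1451 -0.6123] Mz 0.096 w 0.503 g 0.0
((517.636474609375, -144.73004150390625), (119.28971099853516, 110.35254669189453), 18.953073501586914)
((526.8079833984375, -141.7639617919922), (56.1207389831543, 16.13473129272461), 18.139612197875977)
button 299 ((476.7074890136719, -158.8590850830078), 10.997344970703125) [ 0.4772 -0.1587  0.0694]
 12.79 [ 0.5247 -0.1449  0.2141] [0.0647 0.4093 0.0891] Mz 0.012 w 0.5 g 0.0
```

View pics/w3.png

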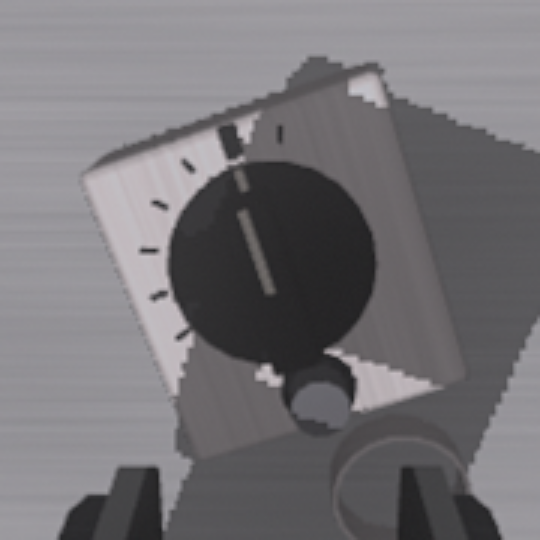

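The pointer at (245,180) points at the thick mark at (230,140). The fit gives dial ≈ 1.58, the timer hasn't moved (centre within 0.1 mm, yaw within 0.2°), and the button is at (476.9,-158.8) mm. Now the button.

Run:
```python
from h import *
B=[.4769,-.1587]
m.set_gripper(0,40)
m.move_ptp([*B,.12],att(YAW)); m.move_l([*B,.076],max_speed=.08); m.dwell(.2); st("above")
tgt[:]=[*B,.076]; z0=None
while tgt[2]>.0615:
    f=m.current_force()[2]
    if f>7: break
    tgt[2]-=.0005; m.move_l(tgt,max_speed=.02); m.dwell(.05)
    if f>1: st(f"{tgt[2]:.4f}")
m.dwell(.3); st("pressed")
m.move_l([*B,.12],max_speed=.08); m.move_ptp([.50,-.15,.215],att(0)); m.dwell(.3)
import cv2
c=m.get_calibration("wrist"); p,d=m.grab_frame("wrist"); K=c["camera_matrix"]
v,u=np.mgrid[:420,:560]; P=np.stack([(u-K[0,2])/K[0,0]*d,(v-K[1,2])/K[1,1]*d,d],-1); W=(P-c["t"])@c["R"]
near=(np.hypot(W[...,0]-.53,W[...,1]+.145)<.12)&(d>0)
for lo,hi in((.044,.053),(.076,.1)):
    s=near&(W[...,2]>lo)&(W[...,2]<hi); print(cv2.minAreaRect(W[s][:,:2].astype(np.float32)*1000))
s=(np.hypot(W[...,0]-B[0],W[...,1]-B[1])<.007); print("button z",np.median(W[s],0)); st()
```

```text
above 14.68 [ 0.4771 -0.1588  0.0765] [ 0.3282  0.9812 -0.2854] Mz 0.054 w -0.001 g 0.0
0.0695 18.58 [ 0.477  -0.1587  0.0695] [-0.3614  0.1988  1.193 ] Mz 0.048 w -0.001 g 1.0
0.0690 18.88 [ 0.477  -0.1587  0.0691] [ 0.0138 -0.2432  3.3137] Mz -0.004 w 0.001 g 1.1
0.0685 19.18 [ 0.477  -0.1587  0.0685] [0.7431 0.2979 3.1835] Mz -0.022 w -0.004 g 1.3
0.0680 19.48 [ 0.477  -0.1587  0.068 ] [ 0.2018 -1.0889  3.0103] Mz 0.006 w 0.002 g 1.4
0.0675 19.78 [ 0.477  -0.1587  0.0675] [0.2296 0.1145 2.953 ] Mz 0.006 w -0.003 g 1.6
0.0670 20.08 [ 0.4769 -0.1587  0.067 ] [-0.1748 -0.5051  3.152 ] Mz -0.005 w -0.0 g 1.7
0.0665 20.38 [ 0.4769 -0.1587  0.0665] [-0.2609  0.0036  3.4834] Mz 0.025 w 0.003 g 1.9
0.0660 20.68 [ 0.477  -0.1587  0.066 ] [0.8834 0.4468 4.5339] Mz 0.023 w -0.001 g 2.0
0.0655 20.98 [ 0.4769 -0.1587  0.0655] [-0.2895  0.3004  4.6274] Mz 0.022 w 0.003 g 2.2
0.0650 21.28 [ 0.4769 -0.1587  0.065 ] [ 0.7857 -0.5006  5.0227] Mz 0.014 w -0.001 g 2.6
0.0645 21.58 [ 0.477  -0.1588  0.0649] [-1.7183  0.2143 11.3002] Mz -0.025 w -0.002 g 5.7
pressed 21.88 [ 0.477  -0.1587  0.0649] [-1.9313  0.739  12.1138] Mz 0.015 w 0.003 g 5.7
((517.2008056640625, -144.83685302734375), (119.9212417602539, 110.22965240478516), 18.90509033203125)
((526.5462646484375, -141.90194702148438), (56.567649841308594, 16.132823944091797), 18.35146713256836)
button z [ 0.4768 -0.1584  0.0695]
 23.55 [ 0.4997 -0.15    0.2143] [-0.9024 -0.5881 -0.5631] Mz -0.002 w -0.001 g 0.0
```

The button reached its hard stop and is back up. The dial is at the mark and the timer is in place.

```bash
python3 -c "
from bench import manip as m
print(m.sign_off())"
```

```text
the job is handed in; nothing more can be done
None
```

The job is handed in: the knob stands at the thick mark (dial about 1.58 rad), the start button was pressed fully in and came back up, and the timer moved less than 1 mm, with pushes of at most about 15 N.

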